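# Go / no-go check of a connector barrel in a snap gauge

### The arm

A 6-joint arm with a two-finger parallel gripper is mounted at the origin on the work surface. World frame = base frame: x ahead of the robot, y to its left, z up, the work surface at z = 0. Lengths are in mm, angles in rad, forces in N, time in s.
With the tool pointing down it reaches from about 250 to 775 mm from the base axis. Payload 4 kg.
Tool frame: the origin (TCP) lies at the very end of the fingers, on their centre line; the grasp point (between the pads) lies 19 mm behind it (grip_depth is the distance from the TCP to the grasp point, in mm); z points along the fingers, y is the line along which they close (so a half turn about z gives the same grasp; the last joint's range is limited). The gripper opens to 85 mm and grips with 20 to 120 N. Pads are 22 mm wide; open, the fingers measure 114 mm over their backs; the gripper's body (76 mm by 85 mm) begins 54 mm behind the grasp point. The pads swing forward as they close: fully open they stand 13 mm farther back than shut.
Start: joints at [1.226, 0.087, 1.371, -0, 1.684, -0.103], TCP at [131.706, 534.014, 231.341] pointing down, gripper open.
Joint ranges: [-3.1, 3.1], [-0.76, 2.03], [0.27, 2.55], [-1.08, 4.22], [0.17, 2.65], [-2.57, 2.57]. Speed limits (rad/s): [2.79, 2.79, 3.14, 3.14, 3.14, 3.14].

### API

Orientations are given as a rotation vector (axis times angle).
In Python, from plant import sense, read_camera, camera_params, finish_job, grip_depth gives the robot as it stands. The module is installed in compiled form; this text tells all that it offers.
- The arm moves only by the tool send_rows, never from a script. Its argument "steps" is a list of rows, each a list of 6 numbers: the shift along the tool's x, y, z in cm, then the turn, a rotation vector about the tool's x, y, z in rad. A call has 1 to 5 rows; each row shifts and turns the commanded pose from where the row before left it, along the tool's axes as they then stand; what a row does not reach is not made up. A row lasts 1/10 s, in which the tool goes at most 50 mm and 8.59 degrees, less where a joint would pass 70% of its speed; a pose out of reach is approached as far as the arm can. A call is refused whole if a number of a shift passes 5 or a number of a turn 0.15, either way. A call with a gripper value outside its range is refused whole. "grip" is the finger opening in cm, from 0 to 8.54, set as the call begins (left out, the last holds). The fingers move at their own pace and stop on an object; the grip force is fixed at half the most. Time passes only in rows, so rows that do not move let the fingers close. It gives the time, the measured TCP pose, the force, the opening and the grip force at its end, in the units of the state.
- sense(): the state, without advancing time (a new reading comes with each control period).
- read_camera(name): name is "scene" or "top" or "wrist"; returns (picture, depth): 480x640x3 uint8, red, green, blue; 480x640 float32, mm along the optical axis (not along the pixel's ray), 0 where there is no reading.
- camera_params(name): a dict with "K" (3x3 intrinsics, pixels), "rvec" (rotation vector, rad) and "tvec" (3), from world to camera coordinates, as OpenCV has them. Camera axes: x right, y down, z forward; pixel columns grow to the right and rows downward; lengths in mm; the calibration is good to about 2 mm. A picture is of the moment at which its call begins: read the wrist's pose just before it. camera_params takes no time and is no camera call; for the wrist camera it gives the pose at the moment of the call.
- finish_job(): hands the job in; it is judged then, once.
The state is a dict: "time_s": time; "joint_pos": joint angles; "joint_vel": joint speeds; "tau": joint torques, N m; "tool_pos": TCP position; "orientation": TCP orientation; "force": force on the tool from outside, world axes, zero at the start; "moment": the same for the moment, N m; "gripper_width": finger opening in mm; "finger_force": force on a finger pad.
Only numpy, scipy, OpenCV 4.12 (cv2) and the standard library are available. Lean on these libraries where they do the work, as an engineer would, in place of code of your own. Each camera call takes 0.05 s, during which the arm holds its last target. There are 200 camera calls.

### The job

Check the barrel standing in the rack on the gap gauge: keep it upright and push its plain lower shank level into the open mouth and through the first (GO) gap, then on until the second (NO-GO) jaw stops it; press it there with about 10 N for half a second, and never force it. Draw it back out of the mouth the way it came, not up through the gap, and set it down gently, upright, in the clear box. Leave the power meter, the dropper bottle and the probe where they are.

Things in the scene. Friction and masses are not known exactly. Their poses are not given: they have to be found in the camera images.
- barrel_center (a point): Turned stainless barrel, 82 mm tall, upright, 0.10 to 0.19 kg. This point: on its axis, half-way up (41 mm above the foot); z points up the axis. From the foot: plain shank 24 mm across, 36 mm tall (the gauged part); collar 30 mm across at 36 to 40 mm; back end 20 mm across at 40 to 82 mm (grip it here). Starts in the rack's middle hole.
- barrel_shank (a point): Point on the barrel's axis half-way up its shank: 18 mm above the foot, 23 mm below barrel_center; same axes.
- barrel: The same barrel; origin at the centre of its foot, z up along its axis.
- rack: Black plastic rack, 62 x 140 x 26 mm (x, y, z), fixed; origin at the centre of its underside. Three holes 27 mm wide and 16 mm deep in a row along its y, 45 mm apart, the barrel in the middle one (its foot 10 mm above the bench); the other two are empty.
- gauge: Gap gauge: grey C-frame lying level in a blue bench stand, fixed. Origin on the bench under the mouth of the gap; x points straight into the gap, z up. Frame x = 2 to 128, y = -43 to 48, z = 51 to 69 mm. Blue base plate below: x = 36 to 176, y +-57 mm, 18 mm high. In front of x = 100 mm nothing stands above 76 mm; the clamp behind reaches 83 mm, its screw (x = 119 mm) 100 mm.
- gap_mouth (a point): Middle of the gap's mouth at the jaws' half-height: 60 mm above the gauge's origin, same axes; gauge with barrel_shank at this height (jaws 53 to 67 mm high). Long flat anvil on the -y side, x = 2 to 78, face at y = -12.75 mm. On the +y side the GO jaw, x = 4 to 18, face at y = +12.75 mm (GO gap 25.5 mm); then a wider pocket, then the NO-GO jaw. All rigid.
- nogo: The NO-GO jaw: steel block 14 mm long on the gauge's +y side, face at y = +8.75 mm (NO-GO gap 21.5 mm). This frame is the gauge's own origin and axes, NOT the jaw's place: the jaw is clamped by a screw anywhere along a slot, its front edge 38 to 56 mm in from the mouth, different each time and not measured. Its edge stops the 24 mm shank with the barrel's axis 7 mm short of it.
- box: Open clear plastic box, 120 x 150 x 30 mm (x, y, z), walls and floor 3 mm, fixed; origin at the centre of its underside. Empty; the barrel goes anywhere in it, standing on the floor.
- meter: Blue hand-held optical power meter with black rubber ends, 100 x 186 x 42 mm, lying on its back; origin under its centre. Leave alone.
- bottle: White dropper bottle, 42 mm across, 90 mm tall; origin at its underside. Leave alone.
- probe: Blue and black inspection probe with steel tip, 34 mm thick, 214 mm long along its x, lying; origin on the bench under it. Leave alone.
Mind the look-alikes: they are no part of the job. Of the things that look like the gauge, take the one that is farthest to the robot's left at the start.

How it is judged (in metres and radians):
On the way, in this order (a step that is already met when the one before it is completed fails the run):
1. the upright shank has gone in at gauging height and its axis is between the GO anvils (x of barrel_shank in the frame of gap_mouth between 0.004 and 0.018 m and y of barrel_shank in the frame of gap_mouth between -0.004 and 0.004 m and z of barrel_shank in the frame of gap_mouth between -0.01 and 0.01 m and angle between barrel's own z axis and vertical below 0.15 rad), for 0.05 s.
2. beyond the GO gap, the shank is pressed against the NO-GO jaw with 6.5 to 15 N for 0.3 s (x of barrel_shank in the frame of gap_mouth between 0.026 and 0.053 m and z of barrel_shank in the frame of gap_mouth between -0.01 and 0.01 m and contact force between barrel and nogo between 6.5 and 15 N and angle between barrel's own z axis and vertical below 0.15 rad), for 0.3 s.
3. the barrel is drawn back out of the mouth, still upright (x of barrel_shank in the frame of gap_mouth below -0.008 m and z of barrel_shank in the frame of gap_mouth between -0.015 and 0.1 m and horizontal distance between barrel_shank and gap_mouth below 0.09 m and angle between barrel's own z axis and vertical below 0.2 rad), for 0.05 s.
At the end, for the whole second after the job is handed in: The barrel stands upright (within 0.1 rad) and still on the floor of the clear box, its axis inside the walls, after the GO, NO-GO and drawing-out steps (x of barrel in the frame of box between -0.05 and 0.05 m and y of barrel in the frame of box between -0.065 and 0.065 m and z of barrel in the frame of box below 0.008 m and angle between barrel's own z axis and vertical below 0.1 rad and linear speed of barrel below 0.02 m/s); the robot touches nothing.
It fails at once if the gauge is loaded hard: more than 18 N on the NO-GO jaw, 30 N on the whole gauge, or 15 N from the arm or gripper (contact force between barrel and nogo above 18 N or contact force between barrel and gauge above 30 N or contact force between the arm and gauge above 15 N).
It fails at once if the shank is lowered or lifted through the gap (x of barrel_shank in the frame of gap_mouth between 0.002 and 0.076 m and y of barrel_shank in the frame of gap_mouth between -0.015 and 0.015 m and z of barrel_shank in the frame of gap_mouth between 0.014 and 0.024 m).
It fails at once if the barrel is forced past the NO-GO jaw (x of barrel_shank in the frame of gap_mouth between 0.057 and 0.085 m and y of barrel_shank in the frame of gap_mouth between -0.012 and 0.012 m and z of barrel_shank in the frame of gap_mouth between -0.02 and 0.024 m).
It fails at once if the barrel is dropped or banged down in the box (more than 30 N) (contact force between barrel and box above 30 N).
It fails at once if the power meter, the dropper bottle or the probe is shifted more than 20 mm (distance of any of meter, bottle, probe from where it was at the start of the episode above 0.02 m).
It also fails if it takes over 69 s, if anything falls off the work surface, if the arm or the gripper's body presses on something with over 40 N, if the wrist force passes 120 N, or if a joint passes its speed limit or range.

## Working session

There is one attempt and no reset: what is moved stays moved. The work goes in short steps, Python scripts to look and compute and a tool call to move; the robot and the scene stay as the last step left them, time stands still between calls to the robot, and variables do not carry over. Pictures are saved under pics/ and viewed, at most 10 in all, crops included, and the job is handed in when it is done.

Besides the shell and the picture viewer there is one more tool, called after "Call:" as a command line: name --pt "numbers of a row" for each row, then --argument value for the rest. send_rows: Moves the arm, as the interface text tells. Its arguments: {"type":"object","properties":{"steps":{"type":"array"},"grip":{"type":"number"}},"required":["steps"]}

```bash
mkdir -p pics
cat > h.py <<'E'
import numpy as np, cv2
from plant import *
def cam(n):
    p=camera_params(n);im,d=read_camera(n)
    return im,d,np.array(p["K"]),cv2.Rodrigues(np.array(p["rvec"],float))[0],np.array(p["tvec"],float).ravel()
def pts(c):
    im,d,K,R,t=c
    v,u=np.mgrid[0:480,0:640]
    P=np.stack([(u-K[0,2])/K[0,0]*d,(v-K[1,2])/K[1,1]*d,d],-1)
    return (P-t)@R
def ray(c,u,v,z):
    im,d,K,R,t=c
    o=-R.T@t; r=R.T@np.array([(u-K[0,2])/K[0,0],(v-K[1,2])/K[1,1],1.])
    return o+r*(z-o[2])/r[2]
def save(im,n): cv2.imwrite("pics/"+n,cv2.cvtColor(im,cv2.COLOR_RGB2BGR))
E
python3 - <<'E'
from h import *
import pickle
s=sense();print({k:np.round(v,3) for k,v in s.items()},grip_depth)
for n in("top","scene"):
    c=cam(n);save(c[0],n+"0.png");pickle.dump(c,open(n+"0.pkl","wb"));print(n,-c[3].T@c[4],c[2][0,0])
E
```

```text
{'time_s': np.float64(0.0), 'joint_pos': array([ 1.226,  0.088,  1.372, -0.   ,  1.684, -0.103]), 'joint_vel': array([ 0.001,  0.   , -0.001,  0.001, -0.004,  0.001]), 'tau': array([-1.0000e-03, -3.5188e+01, -3.1327e+01, -0.0000e+00,  1.1000e-02,
        0.0000e+00]), 'tool_pos': array([131.542, 533.524, 230.103]), 'orientation': array([-3.790e-01, -3.118e+00,  3.000e-03]), 'force': array([-0.506, -0.192, -0.066]), 'moment': array([-0.015, -0.037, -0.047]), 'finger_force': np.float64(0.0), 'gripper_width': np.float64(85.715)} 18.700000000000003
top [ 357.73216154  -45.20167164 1170.36771608] 490.2176239943565
scene [ 975.51637129 -295.97496888  839.81641029] 473.2256526853403
```

View pics/top0.png

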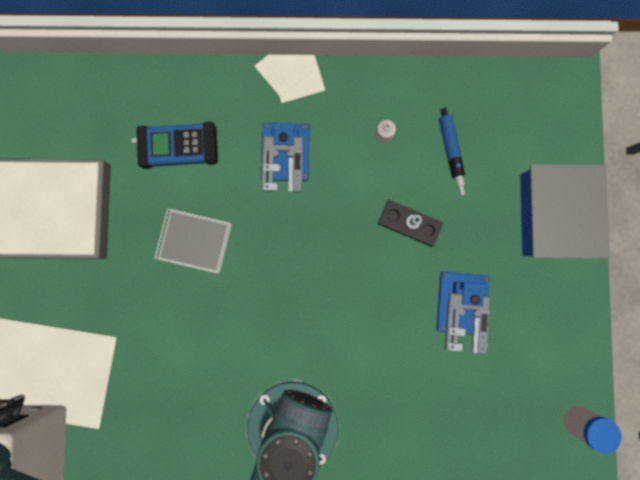

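View pics/scene0.png

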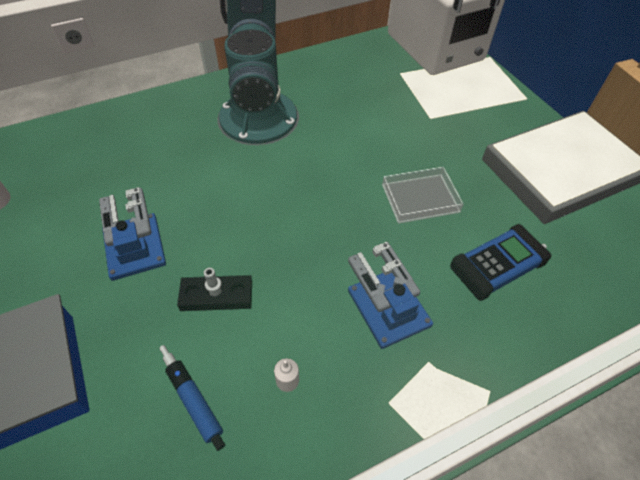

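Seen so far, top view: the two gauge look-alikes are at (285,160) and (467,315), the rack with barrel at (411,222), the box at (193,240). Next I'll work out the positions in world axes.

Run:
```python
from h import *
import pickle
c=pickle.load(open("top0.pkl","rb"));s=pickle.load(open("scene0.pkl","rb"))
def proj(c,X): q=c[2]@(c[3]@np.array(X,float)+c[4]); return q[:2]/q[2]
print("origin",proj(c,[0,0,0]),proj(s,[0,0,0]),"x+",proj(c,[300,0,0]),"y+",proj(c,[0,300,0]),"tcp",proj(c,[131,534,230]),proj(s,[131,534,230]))
for n,u,v,z in [("gaugeA",285,160,60),("gaugeB",467,315,60),("rack",411,222,26),("box",193,240,30),("meter",177,145,42),("bottle",386,130,80),("probe",453,150,20)]: print(n,ray(c,u,v,z).round())
d=c[1];print((d>0).mean(), pts(c)[160,250].round(),pts(c)[300,300].round())
P=pts(c)
for n,(u0,u1,v0,v1) in dict(A=(255,315,115,200),B=(430,495,265,360)).items():
    m=np.zeros((480,640),bool);m[v0:v1,u0:u1]=1
    hsv=cv2.cvtColor(c[0],cv2.COLOR_RGB2HSV)
    gr=m&(hsv[...,1]<70)&(P[...,2]>45)&(P[...,2]<75)
    q=P[gr];print(n,gr.sum(),cv2.minAreaRect(q[:,:2].astype(np.float32)))
ims=[cv2.resize(c[0][a:b,e:f],None,fx=4,fy=4,interpolation=cv2.INTER_CUBIC) for a,b,e,f in((110,210,245,330),(262,362,425,510))]
save(np.hstack(ims),"crop.png")
```

```text
origin [292.42556362 426.83496869] [257.90670867 116.42607652] x+ [293.99236109 296.40537756] y+ [162.89735041 425.81895774] tcp [  2.49700271 391.12666803] [472.80401312  13.80619155]
gaugeA [614.  22.  60.]
gaugeB [ 265. -391.   60.]
rack [ 477. -274.   26.]
box [430. 236.  30.]
meter [652. 277.  42.]
bottle [ 681. -208.   80.]
probe [ 651. -377.   20.]
0.9959342447916667 [627. 111.  -0.] [292. -14.  -1.]
A 1417 ((604.9544677734375, 29.009727478027344), (90.76360321044922, 125.73117065429688), 89.25234985351562)
B 1495 ((248.58822631835938, -389.57586669921875), (92.90855407714844, 125.00066375732422), 84.71958923339844)
```

View pics/crop.png

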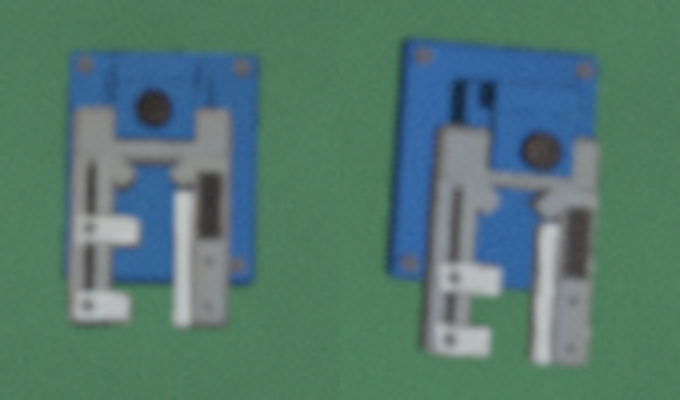

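Top crop: both gauges open toward the robot, with the NO-GO jaw on the left arm. Gauge A (285,160) is at world y≈+22 and gauge B (467,315) at y≈-391, so A, the left one, is the target. First I turn the tool so that the fingers close along world x.

Call:
send_rows --pt "0 0 -1 0 0 0.148" --pt "0 0 -1 0 0 0.148" --pt "0 0 -1 0 0 0.148" --pt "0 0 -1 0 0 0.148" --pt "0 0 -1 0 0 0.148"

```text
time_s: 0.6
tool_pos: [131.6, 533.8, 281.0]
orientation: [1.489, 2.766, -0.002]
force: [-0.1, 0.5, -1.3]
gripper_width: 85.2
finger_force: 0.0
```

Call:
send_rows --pt "0 0 -1 0 0 0.147" --pt "0 0 -1 0 0 0.147" --pt "0 0 -1 0 0 0.147" --pt "0 0 0 0 0 0.147" --pt "0 0 0 0 0 0"

```text
time_s: 1.1
tool_pos: [131.7, 534.0, 311.1]
orientation: [2.22, 2.223, -0.0]
force: [-0.2, 0.0, -0.3]
gripper_width: 85.5
finger_force: 0.0
```

```bash
cat >> h.py <<'E'
def tool():
    s=sense();R=cv2.Rodrigues(np.array(s["orientation"],float))[0]
    return np.array(s["tool_pos"],float),R
def go(X):
    p,R=tool();print("tcp",p.round(1),"toolx",R[:,0].round(3),"tooly",R[:,1].round(4),"toolz",R[:,2].round(3),"shift cm",((R.T@(np.array(X)-p))/10).round(2))
E
python3 - <<'E'
from h import *
go([450,20,310])
p,R=tool();q=camera_params("wrist");Rc=cv2.Rodrigues(np.array(q["rvec"],float))[0]
o=-Rc.T@np.array(q["tvec"]).ravel();print("cam in tool",R.T@(o-p),"axes",(R.T@Rc.T).round(2),q["K"][0])
E
```

```text
tcp [131.7 534.  311.1] toolx [-0.001  1.    -0.   ] tooly [ 1.0e+00  1.3e-03 -1.0e-04] toolz [-0. -0. -1.] shift cm [-51.44  31.76   0.13]
cam in tool [  83.1672101    -0.3480807  -143.11891459] axes [[ 0.   -0.95 -0.32]
 [ 1.    0.    0.  ]
 [-0.   -0.32  0.95]] [353.86561175   0.         316.17083324]
```

Call:
send_rows --pt "-3.6 3.0 0.7 0 0 0" --pt "-3.6 3.0 0.7 0 0 0" --pt "-3.6 3.0 0.7 0 0 0" --pt "-3.6 3.0 0.7 0 0 0" --pt "-3.6 3.0 0.7 0 0 0"

```text
time_s: 1.6
tool_pos: [282.4, 352.4, 275.3]
orientation: [2.216, 2.227, -0.001]
force: [0.8, 0.1, 0.9]
gripper_width: 85.0
finger_force: 0.0
```

Call:
send_rows --pt "-3.6 3.0 0.7 0 0 0" --pt "-3.6 3.0 0.7 0 0 0" --pt "-3.6 3.0 0.7 0 0 0" --pt "-3.6 3.0 0.7 0 0 0" --pt "-3.6 3.0 0.7 0 0 0"

```text
time_s: 2.1
tool_pos: [432.6, 172.5, 240.4]
orientation: [-2.216, -2.226, 0.001]
force: [0.9, 0.7, -0.6]
gripper_width: 85.6
finger_force: 0.0
```

Call:
send_rows --pt "-3.6 3.0 0.7 0 0 0" --pt "-3.6 3.0 0.7 0 0 0" --pt "-3.6 3.0 0.7 0 0 0" --pt "-3.6 3.0 0.7 0 0 0" --pt "0 0 0 0 0 0"

```text
time_s: 2.6
tool_pos: [553.6, 25.8, 209.8]
orientation: [-2.222, -2.218, 0.007]
force: [-0.8, 0.8, 0.1]
gripper_width: 85.4
finger_force: 0.0
```

Run:
```python
from h import *
import pickle
go([477,-274,200])
c=cam("wrist");save(c[0],"w1.png");pickle.dump(c,open("w1.pkl","wb"))
```

```text
tcp [553.6  25.8 209.8] toolx [ 0.002  1.    -0.002] tooly [ 1.     -0.002  -0.0046] toolz [-0.005 -0.002 -1.   ] shift cm [-30.    -7.59   1.06]
```

View pics/w1.png

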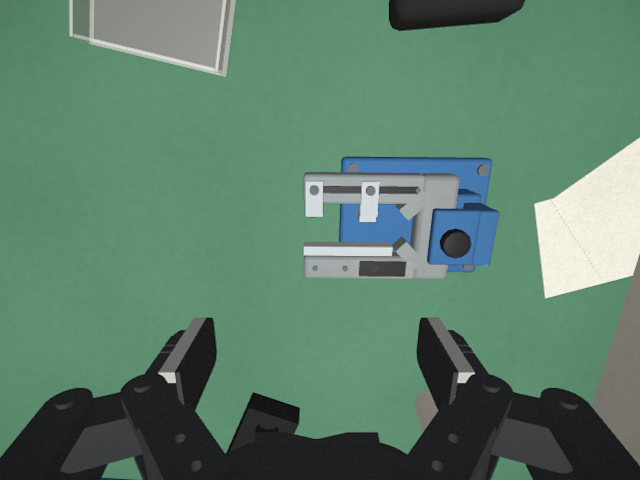

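Wrist view: GO jaw at about (314,198), NO-GO jaw at (370,200), anvil strip at (348,250). The mouth is on the left, at u≈304. I'll measure these edges by rays onto z=67.

Run:
```python
from h import *
import pickle
c=pickle.load(open("w1.pkl","rb"));P=pts(c)
hsv=cv2.cvtColor(c[0],cv2.COLOR_RGB2HSV)
m=((hsv[...,1]<45)&(hsv[...,2]>195)).astype(np.uint8);m[:,:290]=0;m[:,430:]=0;m[:150]=0;m[290:]=0
n,l,st,ce=cv2.connectedComponentsWithStats(m)
for i in range(1,n):
    if st[i,4]<60: continue
    ys,xs=np.where(l==i)
    X=np.array([ray(c,u,v,67) for u,v in zip(xs,ys)])
    lo=X[:,:2].min(0);hi=X[:,:2].max(0)
    print(st[i],"x %.1f..%.1f y %.1f..%.1f"%(lo[0],hi[0],lo[1],hi[1]),"z",np.median(P[l==i][:,2]).round(1),cv2.minAreaRect(X[:,:2].astype(np.float32)))
g=(hsv[...,1]<70)&(P[...,2]>62)&(P[...,2]<75);g[:,:290]=0;g[:150]=0;g[290:]=0;g[:,470:]=0
v,u=np.where(g);X=np.array([ray(c,a,b,69)[:2] for a,b in zip(u,v)],np.float32)
print("frame",X.min(0),X.max(0),cv2.minAreaRect(X),np.median(P[g][:,2]))
# edge angle: lower long edge of frame (anvil side), max v per column
for name,f in(("min y",np.min),("max y",np.max)):
    E=[]
    for a in range(315,435,3):
        k=u==a
        if k.any(): E.append(X[k][np.argmin(X[k][:,1]) if name=="min y" else np.argmax(X[k][:,1])])
    E=np.array(E);print(name,np.polyfit(E[:,0],E[:,1],1),np.median(E[:,1]))
```

```text
[306 182  17  35 508] x 544.4..557.7 y 39.9..67.8 z 72.7 ((551.0700073242188, 53.85175323486328), (27.94576072692871, 13.23154354095459), 89.96870422363281)
[360 182  20  40 587] x 589.1..603.3 y 35.6..67.8 z 72.5 ((596.1827392578125, 51.687705993652344), (32.298133850097656, 13.943252563476562), 89.4840087890625)
[304 247  89   9 754] x 542.4..617.4 y 5.5..12.8 z 67.5 ((579.900390625, 9.1748685836792), (7.249851226806641, 75.07759094238281), 89.98999786376953)
frame [542.2102   -15.055038] [666.48663   75.178635] ((604.3983154296875, 29.764795303344727), (90.22936248779297, 123.47589111328125), 89.37677764892578) 69.40094891426929
min y [-9.07736872e-03 -9.31748803e+00] -15.043686
max y [-1.11023389e-02  8.11630193e+01] 74.34639
```

Gauge result: mouth at about x=540, y=27.5, yaw about -0.6°, NO-GO front edge 48 mm in, so the barrel axis should stop at about x=581. Next, the rack.

Call:
send_rows --pt "-4.3 -1.1 0 0 0 0" --pt "-4.3 -1.1 0 0 0 0" --pt "-4.3 -1.1 0 0 0 0" --pt "-4.3 -1.1 0 0 0 0" --pt "-4.3 -1.1 0 0 0 0"

```text
time_s: 3.15
tool_pos: [496.5, -184.5, 213.5]
orientation: [-2.215, -2.227, -0.001]
force: [1.4, -0.0, -0.1]
gripper_width: 85.3
finger_force: 0.0
```

Call:
send_rows --pt "-4.3 -1.1 0 0 0 0" --pt "-4.2 -1.1 0 0 0 0" --pt "0 0 0 0 0 0"

```text
time_s: 3.45
tool_pos: [473.7, -272.8, 213.0]
orientation: [2.224, 2.219, -0.003]
force: [-0.6, 0.9, -0.5]
gripper_width: 85.3
finger_force: 0.0
```

Run:
```python
from h import *
import pickle
c=cam("wrist");save(c[0],"w2.png");pickle.dump(c,open("w2.pkl","wb"))
P=pts(c);h=(P[...,2]>86)&(P[...,2]<96);h[300:]=0
n,l,st,ce=cv2.connectedComponentsWithStats(h.astype(np.uint8))
for i in range(1,n):
    if st[i,4]>40: print(st[i],ce[i],np.median(P[l==i],0).round(1),ray(c,*ce[i],92).round(1))
hsv=cv2.cvtColor(c[0],cv2.COLOR_RGB2HSV);r=((P[...,2]>22)&(P[...,2]<30)&(hsv[...,2]<90)).astype(np.uint8)
n,l,st,ce=cv2.connectedComponentsWithStats(r);i=1+np.argmax(st[1:,4]);print("rack",st[i],cv2.minAreaRect(P[l==i][:,:2].astype(np.float32)))
go([477,-274,200])
```

```text
[608 156  12   8  76] [613.51315789 159.39473684] [ 691.3 -211.8   89.8] [ 689.4 -211.6   92. ]
[307 226  25  26 512] [319.36914062 238.8828125 ] [ 475.7 -271.6   92.5] [ 476.  -271.7   92. ]
rack [ 265  180  105  111 2470] ((472.2452087402344, -280.6650085449219), (121.13967895507812, 60.834999084472656), 67.2664794921875)
tcp [ 474.6 -270.3  213.1] toolx [0.    1.    0.001] tooly [ 1.e+00 -0.e+00 -4.e-04] toolz [-0.     0.001 -1.   ] shift cm [-0.37  0.24  1.31]
```

View pics/w2.png

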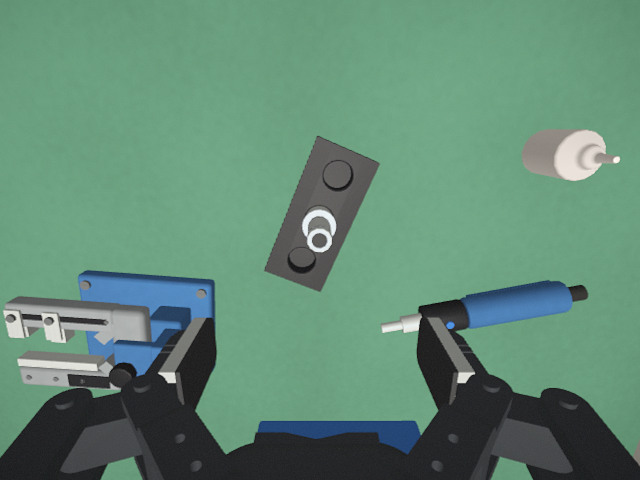

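Wrist view: barrel top ring at (319,239), in the rack's middle hole, almost straight under the tool. Lowering to it and closing.

Call:
send_rows --pt "-0.1 0.15 3.2 0 0 0" --pt "0 0 4 0 0 0" --pt "0 0 4 0 0 0" --pt "0 0 3 0 0 0" --pt "0 0 1.6 0 0 0" --grip 8.5

```text
time_s: 4.0
tool_pos: [475.7, -266.7, 51.8]
orientation: [-2.211, -2.223, 0.0]
force: [-0.7, 0.3, 0.4]
gripper_width: 84.8
finger_force: 0.0
```

Call:
send_rows --pt "0 0 0 0 0 0" --pt "0 0 0 0 0 0" --pt "0 0 0 0 0 0" --pt "0 0 0 0 0 0" --pt "0 0 0 0 0 0" --grip 1.0

```text
time_s: 4.5
tool_pos: [477.8, -271.0, 57.1]
orientation: [2.218, 2.221, 0.001]
force: [-0.7, 0.9, 3.9]
gripper_width: 18.5
finger_force: 58.4
```

Call:
send_rows --pt "0 0 0 0 0 0" --pt "0 0 0 0 0 0" --pt "0 0 0 0 0 0" --pt "0 0 0 0 0 0" --pt "0 0 0 0 0 0"

```text
time_s: 5.0
tool_pos: [477.8, -271.1, 57.1]
orientation: [2.219, 2.221, 0.001]
force: [-1.0, 1.1, 6.5]
gripper_width: 18.6
finger_force: 58.4
```

Call:
send_rows --pt "0 0 -0.5 0 0 0" --pt "0 0 -1 0 0 0" --pt "0 0 -1.5 0 0 0" --pt "0 0 -2 0 0 0" --pt "0 0 -2 0 0 0"

```text
time_s: 5.5
tool_pos: [477.0, -270.7, 126.8]
orientation: [2.22, 2.222, 0.0]
force: [-0.3, -0.3, -0.2]
gripper_width: 18.6
finger_force: 58.5
```

Call:
send_rows --pt "1.5 0 0 0 0 0" --pt "3 0.2 0 0 0 0" --pt "4 0.3 0 0 0 0" --pt "4 0.3 0 0 0 0" --pt "4 0.3 0 0 0 0"

```text
time_s: 6.0
tool_pos: [487.0, -103.1, 124.6]
orientation: [-2.22, -2.221, -0.0]
force: [0.4, -0.6, -1.2]
gripper_width: 18.3
finger_force: 58.6
```

Call:
send_rows --pt "4 0 0 0 0 0" --pt "4 0 0 0 0 0" --pt "3 0 0 0 0 0" --pt "2 0 0 0 0 0" --pt "0 0 0 0 0 0"

```text
time_s: 6.5
tool_pos: [486.5, 27.7, 124.7]
orientation: [-2.214, -2.226, -0.0]
force: [-1.3, 0.0, -1.1]
gripper_width: 18.4
finger_force: 58.6
```

Run:
```python
from h import *
import pickle
for i in range(3): go([505,27.5,87])
print(sense()["force"],sense()["gripper_width"],sense()["joint_pos"])
c=cam("wrist");save(c[0],"w3.png");pickle.dump(c,open("w3.pkl","wb"))
go([505,27.5,87])
s=cam("scene");pickle.dump(s,open("s3.pkl","wb"));save(cv2.resize(s[0][200:340,300:480],None,fx=4,fy=4),"s3.png")
```

```text
tcp [486.5  27.7 124.7] toolx [-0.006  1.     0.002] tooly [ 1.      0.0055 -0.0013] toolz [-0.001  0.002 -1.   ] shift cm [-0.03  1.85  3.77]
tcp [486.5  27.7 124.7] toolx [-0.006  1.     0.002] tooly [ 1.      0.0055 -0.0013] toolz [-0.001  0.002 -1.   ] shift cm [-0.03  1.85  3.77]
tcp [486.5  27.7 124.7] toolx [-0.006  1.     0.002] tooly [ 1.      0.0055 -0.0013] toolz [-0.001  0.002 -1.   ] shift cm [-0.03  1.85  3.77]
[-1.3267982   0.00452015 -1.0908941 ] 18.361162036497255 [-6.06191803e-02 -4.89131380e-03  1.67984554e+00  1.53248769e-03
  1.46803571e+00 -6.62831695e-02]
tcp [486.8  26.1 124.7] toolx [-0.004  1.     0.   ] tooly [ 1.      0.0042 -0.0011] toolz [-0.001  0.    -1.   ] shift cm [0.14 1.83 3.77]
```

View pics/w3.png

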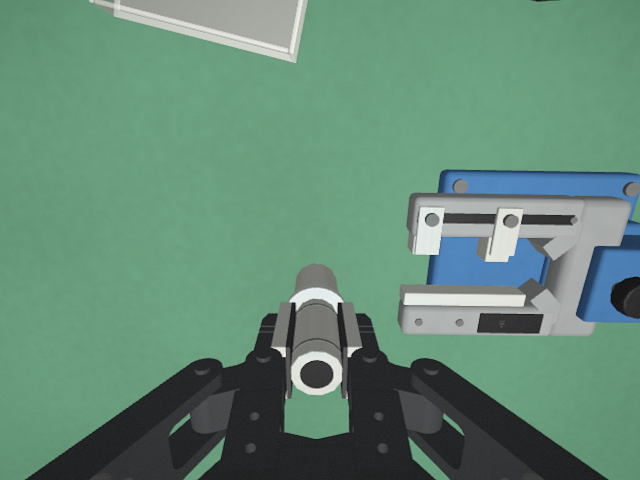

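View pics/s3.png

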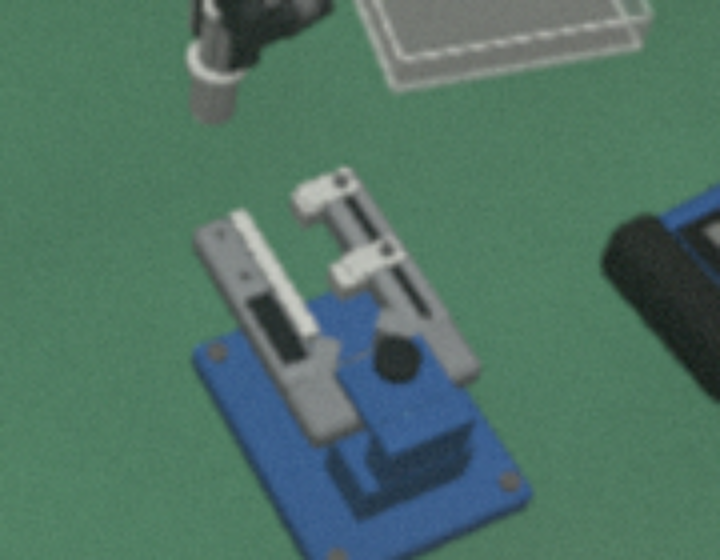

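Wrist view: the barrel is held straight, top ring at (316,374), foot edge at (316,265). The GO jaw's lower-left corner is at about (413,254) and the anvil strip at (404,293). I'll measure barrel against gauge in this one picture.

Run:
```python
from h import *
import pickle
c=pickle.load(open("w3.pkl","rb"));P=pts(c);im=c[0]
hsv=cv2.cvtColor(im,cv2.COLOR_RGB2HSV);w=((hsv[...,1]<50)&(hsv[...,2]>150))
def comp(u,v,mask):
    n,l=cv2.connectedComponents(mask.astype(np.uint8));k=l[v,u];return l==k
# depth of barrel top ring
ring=np.zeros_like(w);ring[350:398,290:345]=1;ring&=w
zz=P[ring][:,2];zt=np.percentile(zz,80);print("top z",np.percentile(zz,[10,50,80,95]).round(1))
cn=max(cv2.findContours((w&ring).astype(np.uint8),0,2)[0],key=cv2.contourArea);print("hull",cv2.minEnclosingCircle(cn))
green=(hsv[...,0]>50)&(hsv[...,0]<90)&(hsv[...,1]>70)
print("foot edge rows",[(u,int(np.where(~green[240:300,u])[0][0]+240)) for u in range(306,328,3)])
print("shank sides",[(v,int(np.where(~green[v,270:370])[0][0]+270),int(np.where(~green[v,270:370])[0][-1]+270)) for v in(272,276,280)])
for u in (405,415,425,435): # anvil & GO jaw columns: print V channel transitions
    print(u,[(v,int(hsv[v,u,2]),int(hsv[v,u,1])) for v in range(244,262,2)])
for u in (410,430,460,500):
    print(u,[(v,int(hsv[v,u,2]),int(hsv[v,u,1])) for v in range(283,310,2)])
o=-c[3].T@c[4];print("cam",o)
```

```text
top z [159.3 160.1 160.5 160.9]
hull ((316.0, 373.5), 26.100866317749023)
foot edge rows [(306, 266), (309, 264), (312, 263), (315, 264), (318, 264), (321, 264), (324, 265), (327, 267)]
shank sides [(272, 299, 333), (276, 296, 335), (280, 296, 336)]
405 [(244, 165, 83), (246, 165, 85), (248, 163, 83), (250, 164, 81), (252, 165, 83), (254, 167, 86), (256, 167, 82), (258, 165, 82), (260, 166, 81)]
415 [(244, 160, 8), (246, 154, 10), (248, 166, 9), (250, 178, 9), (252, 196, 5), (254, 187, 31), (256, 163, 84), (258, 166, 84), (260, 164, 84)]
425 [(244, 232, 8), (246, 232, 8), (248, 232, 8), (250, 232, 8), (252, 233, 7), (254, 208, 18), (256, 165, 85), (258, 166, 83), (260, 165, 82)]
435 [(244, 232, 7), (246, 232, 7), (248, 233, 8), (250, 232, 7), (252, 232, 8), (254, 221, 9), (256, 135, 153), (258, 140, 149), (260, 147, 147)]
410 [(283, 162, 82), (285, 124, 10), (287, 128, 12), (289, 126, 10), (291, 125, 8), (293, 195, 9), (295, 233, 7), (297, 235, 9), (299, 235, 8), (301, 234, 5), (303, 236, 8), (305, 132, 4), (307, 152, 3), (309, 166, 9)]
430 [(283, 102, 168), (285, 129, 16), (287, 127, 14), (289, 126, 10), (291, 126, 12), (293, 170, 9), (295, 233, 7), (297, 234, 7), (299, 235, 7), (301, 233, 8), (303, 233, 7), (305, 154, 7), (307, 150, 5), (309, 163, 6)]
460 [(283, 187, 149), (285, 147, 68), (287, 125, 12), (289, 125, 12), (291, 125, 12), (293, 144, 12), (295, 235, 5), (297, 232, 7), (299, 232, 8), (301, 230, 7), (303, 229, 7), (305, 219, 8), (307, 142, 9), (309, 159, 5)]
500 [(283, 186, 148), (285, 177, 122), (287, 123, 15), (289, 126, 8), (291, 124, 10), (293, 128, 14), (295, 223, 8), (297, 229, 8), (299, 230, 8), (301, 229, 8), (303, 226, 8), (305, 222, 8), (307, 134, 6), (309, 158, 5)]
cam [485.91184044 110.59751705 267.90860645]
```

Run:
```python
from h import *
import pickle
c=pickle.load(open("w3.pkl","rb"));P=pts(c)
print("GO cap z",P[235:252,420:440,2].mean(),"anvil top z",P[297:303,420:500,2].mean(),"collar",np.percentile(P[290:303,305:328,2],[50,90]))
t=ray(c,316,373.5,160.5);f=ray(c,316,263.7,78.5);print("barrel top",t,"foot edge",f,"-> axis y",f[1]-12)
for u in(410,430,460,500,520): print("anvil",ray(c,u,293.2+(u-410)/90*1.2,67))
for z in (67,72.6): print("GO face",ray(c,425,254.8,z),ray(c,435,254.9,z))
print("tops: NOGO z",P[225:250,500:512,2].mean())
hsv=cv2.cvtColor(c[0],cv2.COLOR_RGB2HSV)
print("nogo front", [(u,int(hsv[250,u,2])) for u in range(478,500)]); print([(u,int(hsv[222,u,2])) for u in range(488,504)])
```

```text
GO cap z 73.50403602689609 anvil top z 67.98815995551656 collar [118.35564827 120.65390336]
barrel top [486.28382709  26.21721518 160.5       ] foot edge [486.12720026  37.27463431  78.5       ] -> axis y 25.274634312681883
anvil [545.09884393  13.40727546  67.        ]
anvil [557.6357352  13.3023103  67.       ]
anvil [576.45162782  13.14477417  67.        ]
anvil [601.55920856  12.93456087  67.        ]
anvil [614.12146057  12.82938337  67.        ]
GO face [551.82168485  38.98179257  67.        ] [557.85641203  38.95535158  67.        ]
GO face [549.98455535  40.97796418  72.6       ] [555.85107434  40.9522602   72.6       ]
tops: NOGO z 72.94737753657178
nogo front [(478, 116), (479, 117), (480, 119), (481, 119), (482, 119), (483, 121), (484, 120), (485, 113), (486, 153), (487, 215), (488, 228), (489, 194), (490, 118), (491, 178), (492, 225), (493, 229), (494, 229), (495, 228), (496, 229), (497, 227), (498, 227), (499, 225)]
[(488, 57), (489, 55), (490, 56), (491, 56), (492, 54), (493, 54), (494, 84), (495, 124), (496, 171), (497, 222), (498, 230), (499, 227), (500, 229), (501, 231), (502, 215), (503, 84)]
```

Call:
send_rows --pt "0.06 0 1.5 0 0 0" --pt "0 0 1.5 0 0 0" --pt "0 0 0.65 0 0 0" --pt "0 0 0 0 0 0" --pt "0 0 0 0 0 0"

```text
time_s: 7.1
tool_pos: [487.9, 24.5, 89.2]
orientation: [2.221, 2.221, 0.0]
force: [-0.2, -0.1, 0.1]
gripper_width: 18.7
finger_force: 58.6
```

Call:
send_rows --pt "0 1 0 0 0 0" --pt "0 1 0 0 0 0" --pt "0 1 0 0 0 0" --pt "0 0 0 0 0 0" --pt "0 0 0 0 0 0"

```text
time_s: 7.6
tool_pos: [518.0, 25.1, 88.7]
orientation: [-2.22, -2.222, 0.001]
force: [0.3, 0.5, -1.6]
gripper_width: 18.4
finger_force: 58.7
```

Run:
```python
from h import *
import pickle
c=cam("wrist");save(c[0],"w4.png");pickle.dump(c,open("w4.pkl","wb"))
P=pts(c);hsv=cv2.cvtColor(c[0],cv2.COLOR_RGB2HSV)
go([560,26,88]);print(np.array(sense()["force"]).round(2))
ring=(hsv[...,1]<50)&(hsv[...,2]>150);ring[:350]=0;ring[398:]=0;ring[:,:290]=0;ring[:,345:]=0
print("top z",np.percentile(P[ring][:,2],80))
```

```text
tcp [517.7  25.1  88.6] toolx [-0.001  1.     0.   ] tooly [ 1.0e+00  1.1e-03 -7.0e-04] toolz [-0.001  0.    -1.   ] shift cm [0.09 4.23 0.06]
[-0.44  1.01 -1.12]
top z 124.55594034072475
```

View pics/w4.png

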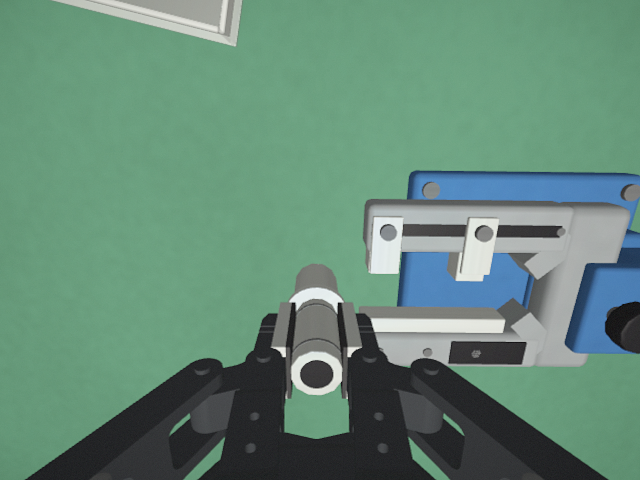

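Wrist view: the barrel is in front of the mouth at about (316,300). The GO jaw's lower edge is at v≈273 and the anvil's top edge at v≈308. I'll check the lateral offset in this same frame.

Run:
```python
from h import *
import pickle
c=pickle.load(open("w4.pkl","rb"));V=cv2.cvtColor(c[0],cv2.COLOR_RGB2GRAY).astype(float)
def edge(u,a,b,sg):
    col=V[a:b,u-2:u+3].mean(1);g=np.diff(col)*sg;k=np.argmax(g);k0=max(k-2,0);gg=np.clip(g[k0:k+3],0,None);return a+0.5+(gg*np.arange(k0,k0+len(gg))).sum()/gg.sum()
an=[ray(c,u,edge(u,300,316,1),67)[:2] for u in range(395,495,10)]
go_=[ray(c,u,edge(u,262,282,-1),67)[:2] for u in range(376,398,4)]
ft=edge(316,255,272,-1)
f=ray(c,316,ft,42.5);t=ray(c,316,373.5,124.5)
pa=np.polyfit(*np.array(an).T,1);print("anvil slope",pa[0],"at 550",np.polyval(pa,550),"GO",np.median(go_,0),go_[0],go_[-1])
print("axis y foot",f[1]-12,"top",t,"mid",(np.polyval(pa,550)+np.median(go_,0)[1])/2)
```

```text
anvil slope 0.06206846881786515 at 550 17.510292188695214 GO [552.9760022   38.95185963] [547.93388362  38.97616374] [558.00853381  39.05204575]
axis y foot 22.731691369303277 top [517.74062018  23.63814394 124.5       ] mid 28.231075907976937
```

Run:
```python
from h import *
import pickle
c=pickle.load(open("w4.pkl","rb"));V=cv2.cvtColor(c[0],cv2.COLOR_RGB2GRAY).astype(int)
for u in(395,430,470): print(u,list(zip(range(298,326,1),V[298:326,u-2:u+3].mean(1).astype(int))))
for v in(303,306,309,312,316): print(v,ray(c,430,v,67)[:2],ray(c,430,v,53)[:2])
print("GO col",[int(x) for x in V[262:284,385]], "cam",-c[3].T@c[4])
c2=cam("wrist");print("cam2",-c2[3].T@c2[4]);go([560,26,88])
```

```text
395 [(298, np.int64(140)), (299, np.int64(140)), (300, np.int64(135)), (301, np.int64(134)), (302, np.int64(130)), (303, np.int64(130)), (304, np.int64(129)), (305, np.int64(126)), (306, np.int64(127)), (307, np.int64(124)), (308, np.int64(124)), (309, np.int64(125)), (310, np.int64(126)), (311, np.int64(126)), (312, np.int64(125)), (313, np.int64(125)), (314, np.int64(125)), (315, np.int64(126)), (316, np.int64(124)), (317, np.int64(132)), (318, np.int64(177)), (319, np.int64(218)), (320, np.int64(232)), (321, np.int64(231)), (322, np.int64(232)), (323, np.int64(232)), (324, np.int64(232)), (325, np.int64(232))]
430 [(298, np.int64(124)), (299, np.int64(124)), (300, np.int64(124)), (301, np.int64(123)), (302, np.int64(124)), (303, np.int64(123)), (304, np.int64(124)), (305, np.int64(124)), (306, np.int64(127)), (307, np.int64(127)), (308, np.int64(125)), (309, np.int64(124)), (310, np.int64(125)), (311, np.int64(126)), (312, np.int64(125)), (313, np.int64(125)), (314, np.int64(124)), (315, np.int64(125)), (316, np.int64(125)), (317, np.int64(124)), (318, np.int64(153)), (319, np.int
[... 714 characters left out ...]
9)), (324, np.int64(229)), (325, np.int64(229))]
303 [576.89973708  22.34244094] [581.93272852  15.04902331]
306 [577.08260885  20.60172709] [582.13113508  13.16043738]
309 [577.2665982   18.85037519] [582.33075416  11.26030971]
312 [577.45171542  17.08828743] [582.53159692   9.34853418]
316 [577.70031083  14.72196553] [582.80131029   6.78119535]
GO col [234, 234, 234, 234, 234, 233, 233, 232, 233, 233, 235, 223, 140, 144, 145, 146, 146, 147, 146, 146, 147, 148] cam [517.65259611 108.19876477 231.8045669 ]
cam2 [517.32884982 108.22206598 231.71651971]
tcp [517.5  25.1  88.6] toolx [-0.001  1.     0.   ] tooly [ 1.0e+00  1.1e-03 -8.0e-04] toolz [-0.001  0.    -1.   ] shift cm [0.09 4.25 0.06]
```

Call:
send_rows --pt "0.15 0.3 0 0 0 0" --pt "0.15 0.3 0 0 0 0" --pt "0 0.2 0 0 0 0" --pt "0 0 0 0 0 0" --pt "0 0 0 0 0 0"

```text
time_s: 8.2
tool_pos: [525.7, 28.0, 88.8]
orientation: [-2.22, -2.223, 0.0]
force: [-0.2, 0.2, -2.3]
gripper_width: 18.9
finger_force: 58.7
```

```bash
cat > m.py <<'E'
from h import *
import pickle
c=cam("wrist");V=cv2.cvtColor(c[0],cv2.COLOR_RGB2GRAY).astype(float);o=-c[3].T@c[4]
pickle.dump(c,open("w5.pkl","wb"))
def proj(X): q=c[2]@(c[3]@np.array(X,float)+c[4]); return q[:2]/q[2]
def edge(X,sg,w=6):
    u,v=proj(X);u=int(round(u));v=int(round(v));col=V[v-w:v+w+1,u-2:u+3].mean(1);g=np.clip(np.diff(col)*sg,0,None);k=np.argmax(g);g[:max(k-2,0)]=0;g[k+3:]=0
    return ray(c,u,v-w+.5+(g*np.arange(len(g))).sum()/g.sum(),X[2])[:2].round(2)
print("anvil",[edge([x,13.2,67],1) for x in(580,595,610)],"GO",[edge([x,38.95,67],-1) for x in(549,552,555)])
zt=o[2]-107.3;f=ray(c,316,263.7,zt-82);t=ray(c,316,373.5,zt);print("axis x",t[0].round(1),"y foot",(f[1]-12).round(2),"top",t[1].round(2),"topz",zt.round(1))
go([581,26,88]);print(np.array(sense()["force"]).round(2))
E
python3 m.py
```

```text
anvil [array([580.07,  13.22]), array([594.94,  13.14]), array([609.81,  13.04])] GO [array([549.23,  38.89]), array([551.77,  38.92]), array([554.81,  38.94])]
axis x 525.4 y foot 25.57 top 26.63 topz 124.6
tcp [525.7  28.   88.8] toolx [-0.001  1.     0.   ] tooly [ 1.e+00  1.e-03 -1.e-04] toolz [-0.  0. -1.] shift cm [-0.21  5.53  0.08]
[ 0.2   0.29 -1.14]
```

Call:
send_rows --pt "0.02 0.2 0 0 0 0" --pt "0 0.2 0 0 0 0" --pt "0 0.2 0 0 0 0" --pt "0 0.2 0 0 0 0" --pt "0 0 0 0 0 0"

```text
time_s: 8.75
tool_pos: [534.0, 28.2, 88.8]
orientation: [2.22, 2.222, 0.0]
force: [-0.2, -0.2, -0.8]
gripper_width: 18.8
finger_force: 58.7
```

Call:
send_rows --pt "0 0.1 0 0 0 0" --pt "0 0.1 0 0 0 0" --pt "0 0.1 0 0 0 0" --pt "0 0 0 0 0 0" --pt "0 0 0 0 0 0"

```text
time_s: 9.25
tool_pos: [536.7, 28.2, 88.8]
orientation: [-2.22, -2.223, -0.0]
force: [-0.0, 0.3, -1.1]
gripper_width: 18.4
finger_force: 58.7
```

Call:
send_rows --pt "0 0.1 0 0 0 0" --pt "0 0.1 0 0 0 0" --pt "0 0 0 0 0 0"

```text
time_s: 9.55
tool_pos: [538.9, 28.2, 88.8]
orientation: [2.22, 2.223, 0.0]
force: [-0.1, -0.9, -1.6]
gripper_width: 18.6
finger_force: 58.7
```

Call:
send_rows --pt "0 0.1 0 0 0 0" --pt "0 0.1 0 0 0 0" --pt "0 0 0 0 0 0"

```text
time_s: 9.85
tool_pos: [540.9, 28.2, 88.8]
orientation: [2.22, 2.223, 0.0]
force: [0.6, 0.5, -0.5]
gripper_width: 18.8
finger_force: 58.7
```

```bash
python3 m.py
```

```text
anvil [array([579.86,  13.27]), array([595.27,  13.16]), array([610.15,  13.  ])] GO [array([549.19,  38.86]), array([552.23,  38.89]), array([554.77,  38.88])]
axis x 540.6 y foot 25.77 top 26.82 topz 124.6
tcp [540.8  28.2  88.8] toolx [-0.001  1.     0.   ] tooly [ 1.     0.001 -0.   ] toolz [-0.  0. -1.] shift cm [-0.23  4.02  0.08]
[-0.14 -0.31 -1.61]
```

Call:
send_rows --pt "0 0.1 0 0 0 0" --pt "0 0.1 0 0 0 0" --pt "0 0.1 0 0 0 0" --pt "0 0 0 0 0 0"

```text
time_s: 10.3
tool_pos: [543.9, 28.2, 88.8]
orientation: [2.22, 2.223, 0.0]
force: [-0.5, -0.2, -0.6]
gripper_width: 19.0
finger_force: 58.7
```

Call:
send_rows --pt "0 0.1 0 0 0 0" --pt "0 0.1 0 0 0 0" --pt "0 0.1 0 0 0 0" --pt "0 0 0 0 0 0"

```text
time_s: 10.7
tool_pos: [546.9, 28.2, 88.8]
orientation: [2.22, 2.223, 0.0]
force: [0.1, 0.8, -1.4]
gripper_width: 18.6
finger_force: 58.7
```

Call:
send_rows --pt "-0.01 0.1 0 0 0 0" --pt "0 0.1 0 0 0 0" --pt "0 0.1 0 0 0 0" --pt "0 0 0 0 0 0" --pt "0 0 0 0 0 0"

```text
time_s: 11.2
tool_pos: [549.7, 28.2, 88.8]
orientation: [-2.22, -2.222, -0.0]
force: [-0.5, 0.1, -1.4]
gripper_width: 18.5
finger_force: 58.7
```

In the GO gap with no contact. Going on toward NO-GO.

Call:
send_rows --pt "0 0.2 0 0 0 0" --pt "0 0.2 0 0 0 0" --pt "-0.01 0.2 0 0 0 0" --pt "0 0.2 0 0 0 0" --pt "0 0 0 0 0 0"

```text
time_s: 11.7
tool_pos: [558.0, 28.0, 88.8]
orientation: [2.22, 2.222, 0.0]
force: [-0.4, 1.1, -1.5]
gripper_width: 18.7
finger_force: 58.7
```

Call:
send_rows --pt "0 0.2 0 0 0 0" --pt "0 0.2 0 0 0 0" --pt "-0.01 0.2 0 0 0 0" --pt "0 0.2 0 0 0 0" --pt "0 0 0 0 0 0"

```text
time_s: 12.2
tool_pos: [566.0, 27.9, 88.8]
orientation: [2.22, 2.222, 0.0]
force: [0.1, 0.8, -1.5]
gripper_width: 18.7
finger_force: 58.7
```

Call:
send_rows --pt "0 0.2 0 0 0 0" --pt "0 0.2 0 0 0 0" --pt "0 0.2 0 0 0 0" --pt "0 0 0 0 0 0" --pt "0 0 0 0 0 0"

```text
time_s: 12.7
tool_pos: [571.7, 28.0, 88.8]
orientation: [-2.22, -2.222, 0.0]
force: [-0.4, -0.1, -1.7]
gripper_width: 18.3
finger_force: 58.7
```

```bash
python3 m.py;python3 - <<'E'
from h import *
import pickle
c=pickle.load(open("w5.pkl","rb"));V=cv2.cvtColor(c[0],cv2.COLOR_RGB2GRAY)
def proj(X): q=c[2]@(c[3]@np.array(X,float)+c[4]); return q[:2]/q[2]
for X in([588,42,73],[588,38,67]):
    u,v=proj(X).astype(int);print(X,[(a,int(V[v,a]),ray(c,a,v,X[2])[0].round(1)) for a in range(u-7,u+7)])
E
```

```text
anvil [array([579.95,  13.02]), array([594.84,  12.05]), array([610.19,  13.  ])] GO [array([549.13,  38.93]), array([552.17,  38.93]), array([555.21,  38.9 ])]
axis x 571.4 y foot 25.51 top 26.56 topz 124.6
tcp [571.7  28.   88.8] toolx [-0.001  1.     0.   ] tooly [ 1.e+00  1.e-03 -1.e-04] toolz [-0.  0. -1.] shift cm [-0.2   0.93  0.08]
[ 0.33  0.35 -0.66]
[588, 42, 73] [(342, 129, np.float64(584.1)), (343, 129, np.float64(584.6)), (344, 129, np.float64(585.1)), (345, 129, np.float64(585.6)), (346, 127, np.float64(586.1)), (347, 129, np.float64(586.5)), (348, 114, np.float64(587.0)), (349, 141, np.float64(587.5)), (350, 195, np.float64(588.0)), (351, 222, np.float64(588.5)), (352, 237, np.float64(589.0)), (353, 234, np.float64(589.5)), (354, 235, np.float64(590.0)), (355, 236, np.float64(590.4))]
[588, 38, 67] [(341, 128, np.float64(584.1)), (342, 129, np.float64(584.6)), (343, 128, np.float64(585.1)), (344, 129, np.float64(585.6)), (345, 129, np.float64(586.1)), (346, 130, np.float64(586.7)), (347, 130, np.float64(587.2)), (348, 117, np.float64(587.7)), (349, 174, np.float64(588.2)), (350, 235, np.float64(588.7)), (351, 242, np.float64(589.2)), (352, 239, np.float64(589.7)), (353, 238, np.float64(590.2)), (354, 238, np.float64(590.7))]
```

NO-GO edge at x≈588, so contact is expected with the axis at about 580 (it is at 571.4 now). Creeping in.

Call:
send_rows --pt "0 0.15 0 0 0 0" --pt "0 0.15 0 0 0 0" --pt "0 0.15 0 0 0 0" --pt "0 0.1 0 0 0 0" --pt "0 0 0 0 0 0"

```text
time_s: 13.25
tool_pos: [577.4, 28.0, 88.8]
orientation: [-2.22, -2.223, -0.0]
force: [0.6, 0.4, -1.2]
gripper_width: 18.3
finger_force: 58.7
```

Call:
send_rows --pt "0 0.05 0 0 0 0" --pt "0 0.05 0 0 0 0" --pt "0 0 0 0 0 0"

```text
time_s: 13.55
tool_pos: [578.3, 28.0, 88.8]
orientation: [2.22, 2.223, 0.0]
force: [0.9, -0.4, -1.9]
gripper_width: 18.7
finger_force: 58.7
```

Call:
send_rows --pt "0 0.03 0 0 0 0" --pt "0 0.03 0 0 0 0" --pt "0 0 0 0 0 0"

```text
time_s: 13.85
tool_pos: [578.8, 27.9, 88.8]
orientation: [2.22, 2.223, 0.0]
force: [0.2, -0.2, -1.3]
gripper_width: 18.6
finger_force: 58.7
```

Call:
send_rows --pt "0 0.03 0 0 0 0" --pt "0 0.02 0 0 0 0" --pt "0 0 0 0 0 0"

```text
time_s: 14.15
tool_pos: [579.3, 28.0, 88.8]
orientation: [-2.22, -2.223, -0.0]
force: [-0.3, -0.3, -1.2]
gripper_width: 18.8
finger_force: 58.7
```

Call:
send_rows --pt "0 0.03 0 0 0 0" --pt "0 0 0 0 0 0"

```text
time_s: 14.35
tool_pos: [579.6, 28.0, 88.8]
orientation: [-2.22, -2.223, -0.0]
force: [0.2, 1.0, -0.8]
gripper_width: 18.9
finger_force: 58.7
```

Call:
send_rows --pt "0 0.03 0 0 0 0" --pt "0 0 0 0 0 0"

```text
time_s: 14.55
tool_pos: [579.9, 28.0, 88.8]
orientation: [-2.22, -2.223, -0.0]
force: [-0.3, 0.3, -1.5]
gripper_width: 18.5
finger_force: 58.7
```

Call:
send_rows --pt "0 0.03 0 0 0 0" --pt "0 0 0 0 0 0"

```text
time_s: 14.75
tool_pos: [580.3, 27.9, 88.8]
orientation: [2.22, 2.222, 0.0]
force: [-0.0, -0.4, -2.1]
gripper_width: 18.5
finger_force: 58.7
```

Call:
send_rows --pt "0 0.03 0 0 0 0" --pt "0 0 0 0 0 0"

```text
time_s: 14.95
tool_pos: [580.5, 28.0, 88.8]
orientation: [-2.22, -2.223, -0.0]
force: [0.1, 0.0, -0.8]
gripper_width: 18.2
finger_force: 58.7
```

Call:
send_rows --pt "0 0.02 0 0 0 0" --pt "0 0 0 0 0 0"

```text
time_s: 15.15
tool_pos: [580.6, 27.9, 88.8]
orientation: [-2.22, -2.222, 0.0]
force: [-0.4, 0.1, -1.9]
gripper_width: 18.9
finger_force: 58.7
```

Call:
send_rows --pt "0 0.02 0 0 0 0" --pt "0 0 0 0 0 0"

```text
time_s: 15.35
tool_pos: [580.8, 28.0, 88.7]
orientation: [-2.22, -2.222, 0.0]
force: [-0.0, -1.1, -1.5]
gripper_width: 18.9
finger_force: 58.7
```

Call:
send_rows --pt "0 0.02 0 0 0 0" --pt "0 0 0 0 0 0"

```text
time_s: 15.55
tool_pos: [580.9, 27.9, 88.7]
orientation: [-2.22, -2.222, 0.001]
force: [-0.3, -0.5, -1.0]
gripper_width: 18.7
finger_force: 58.6
```

Call:
send_rows --pt "0 0.02 0 0 0 0" --pt "0 0 0 0 0 0"

```text
time_s: 15.75
tool_pos: [581.0, 27.9, 88.7]
orientation: [-2.22, -2.222, 0.001]
force: [-1.5, -1.0, -1.5]
gripper_width: 18.4
finger_force: 58.6
```

Call:
send_rows --pt "0 0.02 0 0 0 0" --pt "0 0 0 0 0 0"

```text
time_s: 15.95
tool_pos: [581.2, 27.9, 88.7]
orientation: [-2.22, -2.222, 0.001]
force: [-2.7, -0.7, 0.3]
gripper_width: 18.3
finger_force: 58.5
```

Call:
send_rows --pt "0 0.02 0 0 0 0" --pt "0 0 0 0 0 0"

```text
time_s: 16.15
tool_pos: [581.3, 27.9, 88.7]
orientation: [-2.22, -2.222, 0.001]
force: [-3.1, -0.5, -0.9]
gripper_width: 18.3
finger_force: 58.5
```

Call:
send_rows --pt "0 0.02 0 0 0 0" --pt "0 0 0 0 0 0"

```text
time_s: 16.35
tool_pos: [581.5, 27.8, 88.6]
orientation: [-2.22, -2.222, 0.001]
force: [-3.0, -1.0, -0.2]
gripper_width: 18.3
finger_force: 58.5
```

```bash
python3 m.py
```

```text
anvil [array([580.16,  14.97]), array([nan, nan]), array([609.86,  12.3 ])] GO [array([548.78,  38.9 ]), array([551.82,  38.87]), array([554.86,  38.89])]
axis x 581.2 y foot 25.36 top 26.43 topz 124.4
tcp [581.5  27.8  88.6] toolx [-0.001  1.    -0.   ] tooly [ 1.0e+00  9.0e-04 -1.1e-03] toolz [-0.001 -0.    -1.   ] shift cm [-0.18 -0.05  0.06]
[-3.57 -1.48 -0.46]m.py:8: RuntimeWarning: invalid value encountered in scalar divide
  return ray(c,u,v-w+.5+(g*np.arange(len(g))).sum()/g.sum(),X[2])[:2].round(2)
```

Call:
send_rows --pt "0 0.03 0 0 0 0" --pt "0 0 0 0 0 0"

```text
time_s: 16.6
tool_pos: [581.7, 27.8, 88.6]
orientation: [-2.22, -2.222, 0.002]
force: [-5.1, -1.6, -1.3]
gripper_width: 18.6
finger_force: 58.6
```

Call:
send_rows --pt "0 0.02 0 0 0 0" --pt "0 0 0 0 0 0"

```text
time_s: 16.8
tool_pos: [581.8, 27.8, 88.6]
orientation: [-2.22, -2.222, 0.002]
force: [-4.6, -2.4, -0.8]
gripper_width: 18.2
finger_force: 58.6
```

Run:
```python
from h import *
F=[]
for i in range(2):
    read_camera("wrist");s=sense();F.append(np.r_[s["force"],np.array(s["moment"])])
print(np.array(F).round(2))
```

```text
[[-4.84 -1.38  1.3  -0.37  0.91 -0.  ]
 [-4.69 -2.08 -0.35 -0.38  1.04  0.07]]
```

Call:
send_rows --pt "0 0.03 0 0 0 0" --pt "0 0 0 0 0 0"

```text
time_s: 17.1
tool_pos: [582.0, 27.7, 88.5]
orientation: [-2.22, -2.222, 0.003]
force: [-4.2, -1.9, -0.2]
gripper_width: 18.4
finger_force: 58.7
```

Call:
send_rows --pt "0 0.03 0 0 0 0" --pt "0 0 0 0 0 0"

```text
time_s: 17.3
tool_pos: [582.1, 27.6, 88.5]
orientation: [-2.22, -2.222, 0.003]
force: [-6.2, -2.5, 0.2]
gripper_width: 18.5
finger_force: 58.7
```

Call:
send_rows --pt "0 0.03 0 0 0 0" --pt "0 0 0 0 0 0"

```text
time_s: 17.5
tool_pos: [582.4, 27.5, 88.4]
orientation: [-2.22, -2.222, 0.004]
force: [-5.1, -2.9, -0.9]
gripper_width: 18.5
finger_force: 58.7
```

Call:
send_rows --pt "0 0.02 0 0 0 0" --pt "0 0 0 0 0 0" --pt "0 0 0 0 0 0"

```text
time_s: 17.8
tool_pos: [582.5, 27.5, 88.4]
orientation: [-2.22, -2.222, 0.004]
force: [-6.2, -2.1, -0.7]
gripper_width: 18.5
finger_force: 58.7
```

Run:
```python
from h import *
F=[]
for i in range(4):
    c=cam("wrist");s=sense();F.append(np.r_[s["force"],np.array(s["moment"])])
print(np.array(F).round(2),np.mean(F,0).round(2))
V=cv2.cvtColor(c[0],cv2.COLOR_RGB2HSV);w=(V[...,1]<50)&(V[...,2]>150);w[:350]=0;w[400:]=0;w[:,:290]=0;w[:,345:]=0
print(cv2.minEnclosingCircle(max(cv2.findContours(w.astype(np.uint8),0,2)[0],key=cv2.contourArea)))
g=(V[...,0]>50)&(V[...,0]<90)&(V[...,1]>70)|(V[...,0]>95)&(V[...,1]>80)
print([(v,np.where(~g[v,280:350])[0][[0,-1]]+280) for v in(272,276,280)],[np.where(~g[240:300,u])[0][0]+240 for u in(312,315,318)])
```

```text
[[-5.46 -2.97 -0.52 -0.51  1.14  0.01]
 [-5.89 -2.75 -0.23 -0.46  1.11  0.02]
 [-5.61 -2.64 -0.13 -0.47  1.15 -0.04]
 [-5.9  -2.33  0.21 -0.46  1.14  0.  ]] [-5.72 -2.67 -0.17 -0.48  1.14 -0.  ]
((316.0, 373.5), 26.100866317749023)
[(272, array([298, 349])), (276, array([296, 349])), (280, array([295, 349]))] [np.int64(240), np.int64(240), np.int64(240)]
```

Call:
send_rows --pt "0 0.03 0 0 0 0" --pt "0 0 0 0 0 0" --pt "0 0 0 0 0 0"

```text
time_s: 18.3
tool_pos: [582.6, 27.4, 88.4]
orientation: [-2.219, -2.221, 0.005]
force: [-5.5, -3.0, 0.5]
gripper_width: 18.7
finger_force: 58.8
```

Call:
send_rows --pt "0 0.03 0 0 0 0" --pt "0 0 0 0 0 0" --pt "0 0 0 0 0 0"

```text
time_s: 18.6
tool_pos: [582.7, 27.4, 88.4]
orientation: [-2.219, -2.221, 0.005]
force: [-6.3, -2.4, 0.2]
gripper_width: 18.5
finger_force: 58.8
```

Run:
```python
from h import *
F=[]
for i in range(4):
    read_camera("wrist");s=sense();F.append(np.r_[s["force"],np.array(s["moment"])])
print(np.mean(F,0).round(2),s["tool_pos"],s["orientation"])
```

```text
[-6.82 -2.61  0.51 -0.52  1.35  0.02] [582.71321627  27.42954041  88.36777639] [-2.2191555  -2.2211229   0.00517643]
```

Call:
send_rows --pt "0 0.04 0 0 0 0" --pt "0 0 0 0 0 0" --pt "0 0 0 0 0 0" --pt "0 0 0 0 0 0" --pt "0 0 0 0 0 0"

```text
time_s: 19.3
tool_pos: [582.8, 27.4, 88.3]
orientation: [-2.219, -2.221, 0.006]
force: [-6.6, -2.6, 1.3]
gripper_width: 18.5
finger_force: 58.9
```

Run:
```python
from h import *
F=[]
for i in range(6):
    read_camera("wrist");s=sense();F.append(np.r_[s["force"],np.array(s["moment"])])
print(np.mean(F,0).round(2),s["tool_pos"],s["orientation"])
```

```text
[-7.4  -2.91  0.56 -0.5   1.5   0.  ] [582.79252837  27.40684903  88.34913861] [-2.21877343 -2.22075864  0.00606771]
```

Call:
send_rows --pt "0 0.03 0 0 0 0" --pt "0 0 0 0 0 0" --pt "0 0 0 0 0 0" --pt "0 0 0 0 0 0" --pt "0 0 0 0 0 0"

```text
time_s: 20.1
tool_pos: [582.9, 27.4, 88.3]
orientation: [-2.218, -2.22, 0.007]
force: [-8.4, -2.3, 1.4]
gripper_width: 18.4
finger_force: 59.0
```

Call:
send_rows --pt "0 -0.05 0 0 0 0" --pt "0 -0.05 0 0 0 0" --pt "0 -0.1 0 0 0 0" --pt "0 -0.1 0 0 0 0" --pt "0 0 0 0 0 0"

```text
time_s: 20.6
tool_pos: [582.2, 27.5, 88.6]
orientation: [2.22, 2.221, 0.0]
force: [-1.7, -2.2, -3.7]
gripper_width: 18.7
finger_force: 58.6
```

```bash
python3 m.py 2>/dev/null
python3 - <<'E'
from h import *
import pickle
c=pickle.load(open("w5.pkl","rb"));save(c[0],"w6.png")
E
```

```text
anvil [array([579.79,  10.22]), array([595.19,  11.53]), array([610.06,  11.61])] GO [array([549.02,  38.94]), array([552.05,  38.87]), array([555.08,  38.89])]
axis x 581.8 y foot 25.0 top 26.09 topz 124.3
tcp [582.2  27.5  88.6] toolx [-0.001  1.    -0.001] tooly [1.e+00 8.e-04 9.e-04] toolz [ 0.001 -0.001 -1.   ] shift cm [-0.15 -0.12  0.06]
[-1.69 -2.35 -4.32]
```

View pics/w6.png

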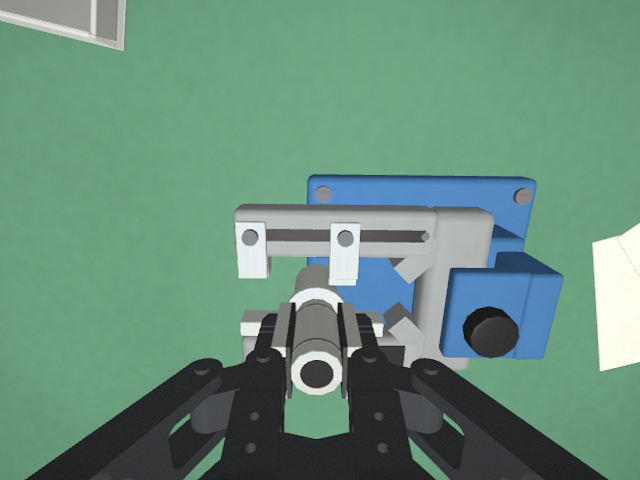

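Wrist view: the barrel is upright, seated between the NO-GO jaw (345,265) and the anvil. Drawing it back the same way while watching forces.

Call:
send_rows --pt "0 -0.1 0 0 0 0" --pt "0 -0.1 0 0 0 0" --pt "0 -0.1 0 0 0 0" --pt "0 0 0 0 0 0"

```text
time_s: 21.05
tool_pos: [579.4, 28.8, 89.5]
orientation: [2.22, 2.223, 0.004]
force: [0.8, 0.2, -0.8]
gripper_width: 18.4
finger_force: 58.8
```

```bash
python3 m.py 2>/dev/null
```

```text
anvil [array([579.74,  16.46]), array([595.14,  15.26]), array([610.15,  12.96])] GO [array([549.12,  38.93]), array([552.17,  38.92]), array([555.23,  38.91])]
axis x 579.1 y foot 26.45 top 27.43 topz 125.4
tcp [579.4  28.7  89.4] toolx [-0.001  1.     0.001] tooly [1.     0.0014 0.0017] toolz [ 0.002  0.001 -1.   ] shift cm [-0.27  0.16  0.14]
[-0.18 -0.63 -1.41]
```

Call:
send_rows --pt "-0.02 -0.1 0 0 0 0" --pt "-0.02 -0.1 0 0 0 0" --pt "0 -0.2 0 0 0 0" --pt "0 -0.2 0 0 0 0" --pt "0 0 0 0 0 0"

```text
time_s: 21.6
tool_pos: [572.5, 27.6, 88.8]
orientation: [-2.22, -2.222, 0.0]
force: [-0.2, -0.1, -1.8]
gripper_width: 19.0
finger_force: 58.8
```

```bash
python3 m.py 2>/dev/null;python3 - <<'E'
from h import *
import pickle
c=pickle.load(open("w5.pkl","rb"));V=cv2.cvtColor(c[0],cv2.COLOR_RGB2GRAY)
print("foot edge",[(v,int(V[v,316])) for v in range(256,274)]);print([(u,int(V[280,u])) for u in range(286,304)],[(u,int(V[280,u])) for u in range(328,346)])
c=pickle.load(open("w4.pkl","rb"));V=cv2.cvtColor(c[0],cv2.COLOR_RGB2GRAY)
print("foot edge",[(v,int(V[v,316])) for v in range(256,274)]);print([(u,int(V[280,u])) for u in range(286,304)],[(u,int(V[280,u])) for u in range(328,346)])
E
```

```text
anvil [array([580.13,  16.07]), array([595.06,  11.82]), array([609.86,  12.99])] GO [array([548.89,  38.94]), array([551.93,  38.86]), array([554.97,  38.91])]
axis x 572.2 y foot 25.17 top 26.21 topz 124.6
tcp [572.7  27.6  88.8] toolx [-0.001  1.     0.   ] tooly [1.    0.001 0.   ] toolz [ 0.  0. -1.] shift cm [-0.16  0.83  0.08]
[-1.02  0.51 -0.97]
foot edge [(256, 178), (257, 149), (258, 149), (259, 150), (260, 151), (261, 150), (262, 150), (263, 145), (264, 121), (265, 124), (266, 124), (267, 125), (268, 124), (269, 124), (270, 126), (271, 122), (272, 123), (273, 124)]
[(286, 149), (287, 148), (288, 147), (289, 147), (290, 149), (291, 149), (292, 149), (293, 150), (294, 150), (295, 142), (296, 111), (297, 115), (298, 115), (299, 117), (300, 118), (301, 119), (302, 122), (303, 120)] [(328, 118), (329, 117), (330, 117), (331, 118), (332, 118), (333, 115), (334, 119), (335, 120), (336, 124), (337, 128), (338, 131), (339, 129), (340, 129), (341, 131), (342, 128), (343, 130), (344, 131), (345, 128)]
foot edge [(256, 145), (257, 146), (258, 145), (259, 146), (260, 146), (261, 145), (262, 147), (263, 139), (264, 120), (265, 121), (266, 122), (267, 123), (268, 123), (269, 122), (270, 121), (271, 121), (272, 121), (273, 120)]
[(286, 141), (287, 141), (288, 142), (289, 143), (290, 141), (291, 141), (292, 143), (293, 141), (294, 143), (295, 138), (296, 115), (297, 113), (298, 115), (299, 113), (300, 116), (301, 118), (302, 118), (303, 118)] [(328, 117), (329, 114), (330, 114), (331, 115), (332, 115), (333, 116), (334, 115), (335, 117), (336, 131), (337, 148), (338, 147), (339, 146), (340, 146), (341, 147), (342, 147), (343, 147), (344, 144), (345, 145)]
```

Barrel hasn't shifted in the grip. Re-centring by 0.4 mm and withdrawing through the GO gap.

Call:
send_rows --pt "0.04 -0.2 0 0 0 0" --pt "0 -0.2 0 0 0 0" --pt "0 -0.2 0 0 0 0" --pt "0 -0.2 0 0 0 0" --pt "0 -0.2 0 0 0 0"

```text
time_s: 22.15
tool_pos: [562.6, 28.0, 88.8]
orientation: [-2.22, -2.223, -0.0]
force: [0.5, 0.4, -1.0]
gripper_width: 18.3
finger_force: 58.8
```

Call:
send_rows --pt "0.01 -0.2 0 0 0 0" --pt "0 -0.2 0 0 0 0" --pt "0.01 -0.2 0 0 0 0" --pt "0 -0.2 0 0 0 0" --pt "0 -0.2 0 0 0 0"

```text
time_s: 22.65
tool_pos: [552.6, 28.1, 88.8]
orientation: [-2.22, -2.223, -0.0]
force: [0.2, 0.9, -0.4]
gripper_width: 18.5
finger_force: 58.8
```

Call:
send_rows --pt "0 -0.2 0 0 0 0" --pt "0 -0.2 0 0 0 0" --pt "0 -0.2 0 0 0 0" --pt "0 -0.2 0 0 0 0" --pt "0 -0.2 0 0 0 0"

```text
time_s: 23.15
tool_pos: [542.6, 28.1, 88.8]
orientation: [-2.22, -2.223, -0.0]
force: [0.6, 0.7, -0.2]
gripper_width: 18.5
finger_force: 58.8
```

Call:
send_rows --pt "0 -0.3 0 0 0 0" --pt "0 -0.3 0 0 0 0" --pt "0 -0.4 0 0 0 0" --pt "0 -0.4 0 0 0 0" --pt "0 -0.4 0 0 0 0"

```text
time_s: 23.65
tool_pos: [524.4, 28.1, 88.8]
orientation: [-2.22, -2.222, -0.0]
force: [0.3, -0.5, -0.5]
gripper_width: 18.3
finger_force: 58.8
```

Call:
send_rows --pt "0 -0.6 0 0 0 0" --pt "0 -0.6 0 0 0 0" --pt "0 -0.6 0 0 0 0" --pt "0 0 0 0 0 0" --pt "0 0 0 0 0 0"

```text
time_s: 24.15
tool_pos: [506.8, 28.1, 88.9]
orientation: [2.22, 2.222, 0.001]
force: [0.2, -0.7, -1.1]
gripper_width: 18.4
finger_force: 58.8
```

Run:
```python
from h import *
import pickle
c=pickle.load(open("top0.pkl","rb"));P=pts(c)
hsv=cv2.cvtColor(c[0],cv2.COLOR_RGB2HSV);m=(hsv[...,1]<60);m[:200]=0;m[285:]=0;m[:,:140]=0;m[:,250:]=0
cn=max(cv2.findContours(m.astype(np.uint8),0,2)[0],key=cv2.contourArea);r=cv2.minAreaRect(cn);print(r)
print("box centre at z=30",ray(c,*r[0],30),"z=15",ray(c,*r[0],15),"floor z",np.median(P[235:245,188:198,2]))
s=sense();print(s["force"])
go([430,236,120])
```

```text
((192.62876892089844, 240.45924377441406), (68.88394927978516, 54.06023025512695), 13.392498016357422)
box centre at z=30 [428.78694742 236.43107084  30.        ] z=15 [429.72157734 240.13556991  15.        ] floor z 5.1998848480160085
[ 0.17347376 -0.69017325 -1.1408198 ]
tcp [506.8  28.1  88.9] toolx [-0.001  1.     0.   ] tooly [1.e+00 1.e-03 5.e-04] toolz [ 0.001  0.    -1.   ] shift cm [20.8  -7.65 -3.11]
```

Drawn out cleanly. Up and over to the box.

Call:
send_rows --pt "0 0 -1.5 0 0 0" --pt "0 0 -1.6 0 0 0" --pt "2 -0.7 0 0 0 0" --pt "3.5 -1.3 0 0 0 0" --pt "4 -1.5 0 0 0 0"

```text
time_s: 24.65
tool_pos: [472.1, 123.3, 120.2]
orientation: [2.223, 2.219, 0.002]
force: [0.5, 0.4, -1.2]
gripper_width: 18.3
finger_force: 58.8
```

Call:
send_rows --pt "4 -1.5 0 0 0 0" --pt "4 -1.5 0 0 0 0" --pt "2.5 -0.9 0 0 0 0" --pt "1 -0.3 0 0 0 0" --pt "0 0 0 0 0 0"

```text
time_s: 25.15
tool_pos: [429.5, 238.9, 119.9]
orientation: [2.217, 2.225, 0.0]
force: [-0.4, -0.2, -1.5]
gripper_width: 18.3
finger_force: 58.8
```

Call:
send_rows --pt "0 0 2 0 0 0" --pt "0 0 2 0 0 0" --pt "0 0 1.5 0 0 0" --pt "0 0 0.7 0 0 0" --pt "0 0 0 0 0 0"

```text
time_s: 25.65
tool_pos: [429.4, 236.7, 56.7]
orientation: [-2.222, -2.22, 0.004]
force: [0.2, 0.4, -1.0]
gripper_width: 18.4
finger_force: 58.8
```

Run:
```python
from h import *
c=cam("wrist");save(c[0],"w7.png");go([430,238,49]);print(sense()["force"])
```

```text
tcp [430.1 237.2  57.8] toolx [ 0.  1. -0.] tooly [ 1.e+00 -4.e-04 -3.e-04] toolz [-0. -0. -1.] shift cm [ 0.08 -0.    0.88]
[ 0.8829286   0.32867761 -1.40762093]
```

View pics/w7.png

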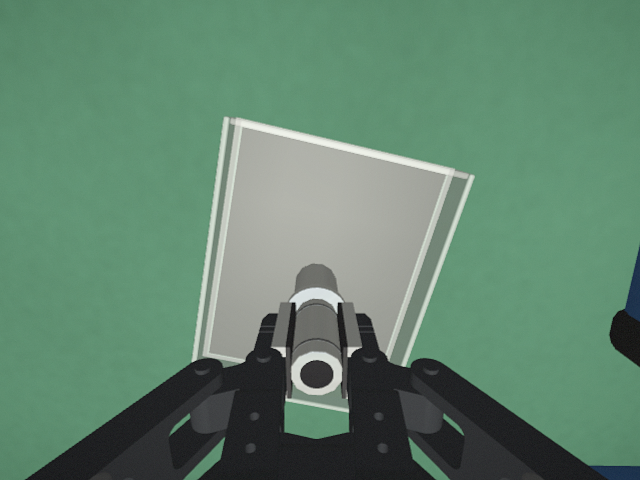

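Wrist view: the barrel hangs inside the box walls, foot at (316,270), box rim from (225,118) to (472,177). Lowering slowly.

Call:
send_rows --pt "0 0 0.2 0 0 0" --pt "0 0 0.2 0 0 0" --pt "0 0 0.2 0 0 0" --pt "0 0 0 0 0 0"

```text
time_s: 26.1
tool_pos: [429.5, 238.0, 51.8]
orientation: [-2.22, -2.223, -0.0]
force: [0.0, 0.4, -1.1]
gripper_width: 18.2
finger_force: 58.8
```

Call:
send_rows --pt "0 0 0.1 0 0 0" --pt "0 0 0.05 0 0 0" --pt "0 0 0 0 0 0"

```text
time_s: 26.4
tool_pos: [429.5, 238.1, 50.3]
orientation: [-2.22, -2.223, -0.0]
force: [-0.1, 0.4, -1.8]
gripper_width: 18.5
finger_force: 58.8
```

Call:
send_rows --pt "0 0 0.05 0 0 0" --pt "0 0 0 0 0 0"

```text
time_s: 26.6
tool_pos: [429.6, 238.1, 50.1]
orientation: [-2.22, -2.223, -0.0]
force: [-0.2, -1.2, 0.6]
gripper_width: 18.1
finger_force: 59.0
```

Contact seems to be starting. Taking small steps to confirm.

Call:
send_rows --pt "0 0 0.03 0 0 0" --pt "0 0 0 0 0 0"

```text
time_s: 26.8
tool_pos: [429.7, 238.2, 50.1]
orientation: [-2.22, -2.223, -0.001]
force: [-1.6, 0.1, 4.4]
gripper_width: 18.3
finger_force: 59.1
```

Call:
send_rows --pt "0 0 0.03 0 0 0" --pt "0 0 0 0 0 0"

```text
time_s: 27.0
tool_pos: [429.7, 238.2, 50.0]
orientation: [-2.22, -2.223, -0.001]
force: [-2.0, -0.8, 4.8]
gripper_width: 18.3
finger_force: 59.4
```

Call:
send_rows --pt "0 0 0 0 0 0" --pt "0 0 0 0 0 0" --pt "0 0 0 0 0 0" --pt "0 0 0 0 0 0" --pt "0 0 0 0 0 0" --grip 6

```text
time_s: 27.5
tool_pos: [429.6, 238.0, 49.0]
orientation: [-2.22, -2.222, 0.0]
force: [-0.6, 0.6, 0.3]
gripper_width: 59.7
finger_force: 0.0
```

Call:
send_rows --pt "0 0 -1 0 0 0" --pt "0 0 -2 0 0 0" --pt "0 0 -3 0 0 0" --pt "0 0 -4 0 0 0" --pt "0 0 -4 0 0 0"

```text
time_s: 28.0
tool_pos: [429.2, 237.9, 191.0]
orientation: [-2.22, -2.222, 0.0]
force: [0.4, -0.2, 0.1]
gripper_width: 59.8
finger_force: 0.0
```

Call:
send_rows --pt "0 0 0 0 0 0" --pt "0 0 0 0 0 0" --pt "0 0 0 0 0 0"

```text
time_s: 28.3
tool_pos: [429.0, 237.8, 188.3]
orientation: [-2.22, -2.222, 0.003]
force: [-0.3, 0.7, -0.1]
gripper_width: 60.2
finger_force: 0.0
```

Run:
```python
from h import *
c=cam("wrist");P=pts(c)
h=(P[...,2]>78)&(P[...,2]<92);h[300:]=0
n,l,st,ce=cv2.connectedComponentsWithStats(h.astype(np.uint8))
for i in range(1,n):
    if st[i,4]>40: print("top",st[i],np.median(P[l==i],0).round(1),ray(c,*ce[i],85).round(1))
h=(P[...,2]>38)&(P[...,2]<48);h[300:]=0
n,l,st,ce=cv2.connectedComponentsWithStats(h.astype(np.uint8))
for i in range(1,n):
    if st[i,4]>40: print("collar",st[i],np.median(P[l==i],0).round(1))
go([0,0,0])
```

```text
top [304 234  27  28 602] [429.3 237.9  85.4] [429.4 237.8  85. ]
collar [  523    51   117   233 21195] [648.8 286.   41.1]
collar [300 216  35  28 416] [429.3 244.1  43.5]
tcp [428.8 237.7 187.7] toolx [-0.001  1.    -0.001] tooly [ 1.0e+00  9.0e-04 -2.8e-03] toolz [-0.003 -0.001 -1.   ] shift cm [-23.7  -42.85  18.91]
```

Barrel stands upright: its top is at z≈85 and at (429,238), the box centre. Handing in.

```bash
python3 -c "
from plant import *
print(finish_job())"
```

```text
the job is handed in; nothing more can be done
None
```

I gauged the barrel on the left-hand gauge: it passed GO freely, stopped at NO-GO, was drawn back out of the mouth and now stands upright in the clear box; the NO-GO force was inferred from an 8–9 N wrist reading, and the hand-in returned no verdict.

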